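# Press the jar lid home through the guard window

## Robot

A 6-joint arm with a two-finger parallel gripper is mounted at the origin on a cart in front of the work surface, level with it; the furniture and walls round the work are solid. World frame = base frame: x ahead of the robot, y to its left, z up, the work surface at z = 0. Lengths are in m, angles in rad, forces in N, time in s.
With the tool pointing down it reaches from about 0.4 to 0.825 m from the base axis. Payload 7 kg.
Tool frame: the origin (TCP) lies on the mounting face of the last link; the fingertips stand 178 mm ahead of it and the grasp point (between the pads) lies 159 mm ahead of it; z points along the fingers, y is the direction in which the jaws open and shut (so a half turn about z gives the same grasp; the last joint's range is limited). The gripper opens to 88 mm and grips with 3 to 60 N. Pads are 19 mm wide; open, the fingers measure 130 mm over their backs; the gripper's body (78 mm by 193 mm) begins 47 mm behind the grasp point.
Start: joints at [-0.831, 0.359, 0.012, 0, -1.224, -0.288], TCP at [0.295, -0.607, 0.405] pointing down, gripper open.
Joint ranges: [-3.07, 3.07], [-1.43, 2.12], [-1.02, 1.25], [-3.03, 1.67], [-3.05, -0], [-3.03, 3.03]. Speed limits (rad/s): [2.39, 2.39, 3.01, 3.14, 3.14, 3.14].

## Interface

Orientations are given as [roll, pitch, yaw] about the fixed x, y, z axes, in that order (R = Rz(yaw) Ry(pitch) Rx(roll)).
In Python, from station import * gives the robot as it stands.
- The arm moves only by the tool arm_command, never from a script. Its argument "targets" is a list of rows, each a list of 3 entries, a list of its own where there are three numbers: the turn, a rotation vector about the world's x, y, z in rad, then the shift along the world's x, y, z in mm, then the closure, from 0 (fully open) to 1 (shut). In form: [[[wx, wy, wz], [tx, ty, tz], fingers], ...]. A call has 1 to 8 rows; each row shifts and turns the commanded pose from where the row before left it; what a row does not reach is not made up. A row lasts 1/10 s, in which the tool goes at most 50 mm and 8.59 degrees, less where a joint would pass 70% of its speed; a pose out of reach is approached as far as the arm can. A call with a gripper value outside its range is refused whole. The fingers move at their own pace and stop on an object; "squeeze" is the grip in N (left out, the last holds). Time passes only in rows, so rows that do not move let the fingers close. It gives the time, the measured TCP pose, the force and the opening at its end, in the units of the state.
- get_state(): the state, without advancing time (a new reading comes with each control period).
- grab_frame(name): name is "scene" or "top" or "wrist"; returns (picture, depth): 400x640x3 uint8, red, green, blue; 400x640 float32, m along the optical axis (not along the pixel's ray), 0 where there is no reading.
- camera_params(name): a dict with "mtx" (3x3 intrinsics, pixels), "eye" and "orientation" of the camera in the world. Camera axes: x right, y down, z forward; pixel columns grow to the right and rows downward; lengths in m; the calibration is good to about 2 mm. The wrist camera is an equidistant fisheye: a pixel r from the principal point sees the ray r / f radians off the axis. A picture is of the moment at which its call begins: read the wrist's pose just before it. camera_params takes no time and is no camera call; for the wrist camera it gives the pose at the moment of the call.
- job_done(): hands the job in, once; it reports no verdict.
The state is a dict: "t": time; "q": joint angles; "qd": joint speeds; "joint_efforts": joint torques, N m; "eef_pos": TCP position; "ee_rot": TCP orientation; "force": force on the tool from outside, world axes, zero at the start; "moment": the same for the moment, N m; "width": finger opening in m.
Only numpy, scipy, OpenCV 4.12 (cv2) and the standard library are available. Lean on these libraries where they do the work, as an engineer would, in place of code of your own. Each camera call takes 0.05 s, during which the arm holds its last target.

## Task

Two small lid presses stand side by side; a spice jar waits under one of them. Reach down through the window in the top of that press's guard with the fingertips, without touching either press's guard, and press its lever all the way down so that the ram comes down on the jar's lid; then draw back out and leave the lever down. Only press: do not touch or shift the jar, leave the empty press's lever up, and leave the other things standing around where they are.

Things in the scene. Friction and masses are not known exactly. Their poses are not given: they have to be found in the camera images.
- loaded_press: The loaded press (left or right): it has the spice jar standing under its ram. A small lid press of grey-painted and bare metal: base 166 x 120 x 12 mm, rear column, and a hood on top (its guard, a separate entry) over a lever. Fixed to the worktop, yaw up to 0.25 rad either way. Origin on the worktop straight under the ram, the middle of the window and the lever's pad; x points to the column at the back, z up.
- loaded_guard: the aluminium hood and guard of the loaded press, 157 x 120 mm from above, from 146 mm to 200 mm above the worktop, fixed. Same origin and axes as its press (origin on the worktop, 200 mm under the window's middle). The only opening is the window in its flat top: 72 mm (x) by 76 mm (y), rim 4 mm thick; the lever's pad lies below the window.
- loaded_pad (a point): middle of the top face of the loaded press's black ribbed lever pad (52 mm along x, 46 mm wide in y); 14 mm below the top of the guard when the lever is up, about 33 mm below it when fully down. The point turns with the lever (z out of the pad).
- loaded_lever (a joint): lever of the loaded press, hinged at the back of the hood 75 mm behind the pad's middle: 0 rad up, 0.26 rad fully down against its stop (pad about 19 mm lower); starts between 0 and 0.05. About 3 N on the pad moves it down; friction only, so it stays where it is left. It drives the ram, which goes down up to 18 mm. Fully down, the ram's rubber foot just meets the jar's lid.
- jar: glass spice jar with a green lid, 46 mm across, 106 mm tall, loose, standing on the rubber mat of the loaded press (15 mm above the worktop) under the ram; origin under its middle, z up.
- empty_press: The other press, of the same make, with nothing under its ram. A small lid press of grey-painted and bare metal: base 166 x 120 x 12 mm, rear column, and a hood on top (its guard, a separate entry) over a lever. Fixed to the worktop, yaw up to 0.25 rad either way. Origin on the worktop straight under the ram, the middle of the window and the lever's pad; x points to the column at the back, z up.
- empty_guard: the aluminium hood and guard of the empty press, 157 x 120 mm from above, from 146 mm to 200 mm above the worktop, fixed. Same origin and axes as its press (origin on the worktop, 200 mm under the window's middle). The only opening is the window in its flat top: 72 mm (x) by 76 mm (y), rim 4 mm thick; the lever's pad lies below the window.
- empty_pad (a point): middle of the top face of the empty press's black ribbed lever pad (52 mm along x, 46 mm wide in y); 14 mm below the top of the guard when the lever is up, about 33 mm below it when fully down. The point turns with the lever (z out of the pad).
- empty_lever (a joint): lever of the empty press, hinged at the back of the hood 75 mm behind the pad's middle: 0 rad up, 0.26 rad fully down against its stop (pad about 19 mm lower); starts between 0 and 0.05. About 3 N on the pad moves it down; friction only, so it stays where it is left. It drives the ram, which goes down up to 18 mm.
- lime_half: half a lime, cut face down, 54 x 54 x 35 mm, between the presses; origin under its middle. Bystander.
- stopper: pale bottle stopper lying on the worktop between the presses, 29 x 48 x 29 mm; origin under its middle. Bystander.
- mill: dark wooden pepper mill, 58 mm across, 170 mm tall, to the right at the back; origin under its middle. Bystander.
- cup: white teacup with blue pattern, 98 x 122 x 60 mm, to the right; origin under its middle. Bystander.

How it is judged:
By the outcome, as a careful person would: the job done as asked, in the order asked, and still so for the second after the job is handed in, with the robot touching nothing.
It also fails if it takes over 37 s, if anything falls off the work surface, if the arm or the gripper's body presses on something with over 40 N, if the wrist force passes 120 N, or if a joint passes its speed limit or range.

## Working session

There is one attempt and no reset: what is moved stays moved. The work goes in short steps, Python scripts to look and compute and a tool call to move; the robot and the scene stay as the last step left them, time stands still between calls to the robot, and variables do not carry over. Pictures are saved under pics/ and viewed, and the job is handed in when it is done.

Besides the shell and the picture viewer there is one more tool, called after "Request:" as a command line: name --argument value ..., lists and objects as JSON in quotes. arm_command: Moves the arm, as the interface text tells. Its arguments: {"type":"object","properties":{"targets":{"type":"array"},"squeeze":{"type":"number"}},"required":["targets"]}

```bash
mkdir -p pics; python3 - <<'E'
from station import *
import cv2,numpy as np
s=get_state();print({k:np.round(v,3) for k,v in s.items()})
for n in("scene","top"):
    p,d=grab_frame(n);cv2.imwrite(f"pics/{n}0.png",p[:,:,::-1]);np.save(f"pics/{n}0.npy",d);np.save(f"pics/{n}0rgb.npy",p)
    c=camera_params(n);print(n,c)
E
```

```text
{'t': np.float64(0.0), 'q': array([-0.831,  0.359,  0.011, -0.   , -1.224, -0.288]), 'qd': array([-0.001, -0.001, -0.   , -0.   ,  0.001,  0.001]), 'joint_efforts': array([ 0.0000e+00, -5.8273e+01,  2.9306e+01,  6.9980e+00,  7.0000e-03,
       -0.0000e+00]), 'eef_pos': array([ 0.295, -0.607,  0.404]), 'ee_rot': array([ 3.14, -0.  , -2.69]), 'force': array([-0.097,  1.037,  0.38 ]), 'moment': array([-0.001,  0.012, -0.007]), 'width': np.float64(0.087)}
scene {'mtx': array([[447.47608921,   0.        , 325.91681276],
       [  0.        , 447.47608921, 201.02171831],
       [  0.        ,   0.        ,   1.        ]]), 'eye': array([0.42206711, 0.89020394, 1.08665962]), 'orientation': array([-2.32692146, -0.01118962, -3.05703004])}
top {'mtx': array([[381.08719758,   0.        , 317.95357313],
       [  0.        , 381.08719758, 190.25234874],
       [  0.        ,   0.        ,   1.        ]]), 'eye': array([-0.18538677, -0.09063469,  1.23153967]), 'orientation': array([-2.56127268e+00,  2.14864572e-03, -1.60245088e+00])}
```

View pics/scene0.png

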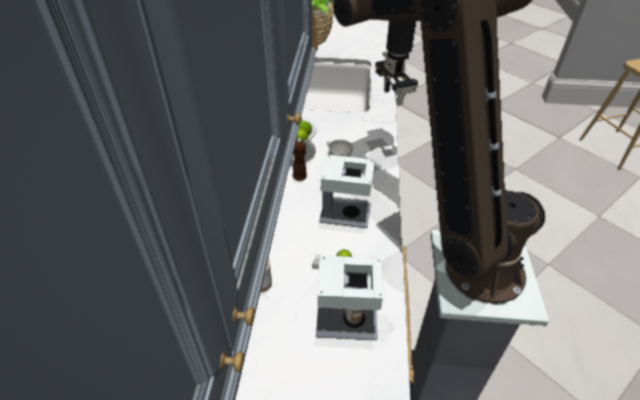

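View pics/top0.png

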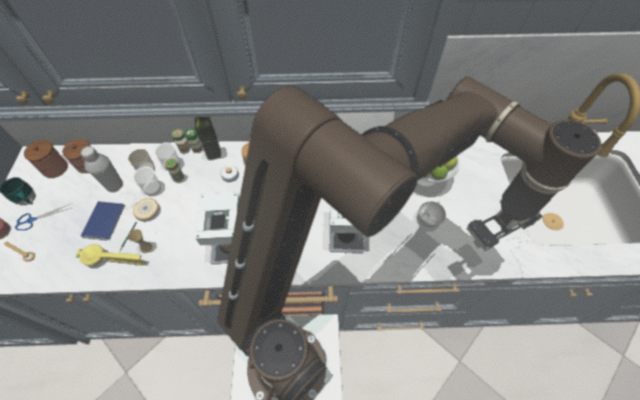

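```bash
python3 - <<'E'
import cv2,numpy as np
p=cv2.imread("pics/scene0.png")
a=cv2.resize(p[235:350,290:410],None,fx=5,fy=5,interpolation=cv2.INTER_CUBIC)[:, :]
cv2.imwrite("pics/z1.png",a)
b=cv2.resize(p[130:240,290:410],None,fx=5,fy=5,interpolation=cv2.INTER_CUBIC);cv2.imwrite("pics/z2.png",b)
E
```

```text
(no output)
```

View pics/z1.png

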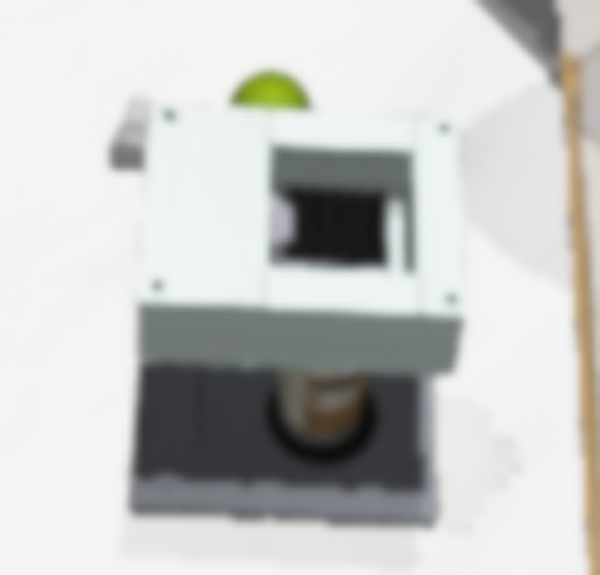

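View pics/z2.png

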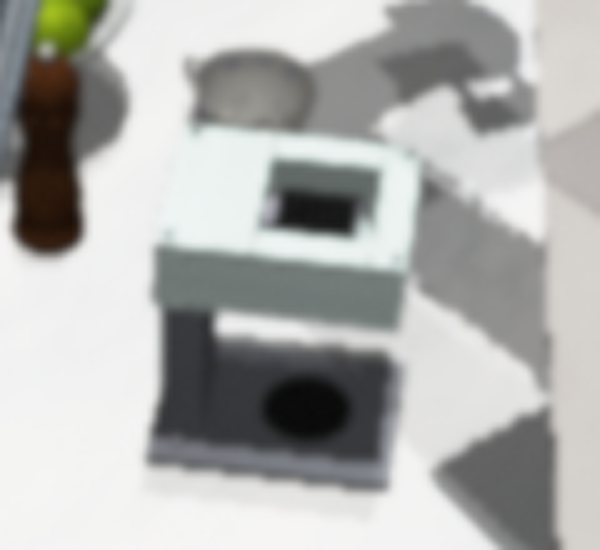

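```bash
cat > h.py <<'E'
import numpy as np,cv2
from scipy.spatial.transform import Rotation as R
def cam(c):
    r=R.from_euler('xyz',c["orientation"]).as_matrix();return np.array(c["mtx"]),np.array(c["eye"]),r
def onplane(c,uv,z):
    K,e,r=cam(c);uv=np.atleast_2d(uv).astype(float)
    d=np.c_[(uv[:,0]-K[0,2])/K[0,0],(uv[:,1]-K[1,2])/K[1,1],np.ones(len(uv))]@r.T
    return e+d*((z-e[2])/d[:,2])[:,None]
def cloud(c,dep):
    K,e,r=cam(c);v,u=np.mgrid[:dep.shape[0],:dep.shape[1]]
    P=np.dstack([(u-K[0,2])/K[0,0]*dep,(v-K[1,2])/K[1,1]*dep,dep])@r.T+e
    P[dep==0]=np.nan;return P
E
python3 - <<'E'
from station import *
from h import *
for n in("scene","top"):
    c=camera_params(n);d=np.load(f"pics/{n}0.npy");P=cloud(c,d)
    m=(np.abs(P[...,2]-.2)<.012)&(P[...,0]>.3)&(P[...,0]<.85)&(np.abs(P[...,1])<.45)
    m=m.astype(np.uint8)
    cv2.imwrite(f"pics/m{n}.png",m*255)
    k,l,st,ce=cv2.connectedComponentsWithStats(m)
    for i in range(1,k):
        if st[i,4]<150: continue
        mi=(l==i).astype(np.uint8)
        pz=P[l==i]
        print(n,st[i],'z med',np.median(pz[:,2]),'mean',pz.mean(0).round(4))
        cs,h=cv2.findContours(mi,cv2.RETR_CCOMP,cv2.CHAIN_APPROX_NONE)
        for cc,hh in zip(cs,h[0]):
            if len(cc)<20: continue
            W=onplane(c,cc[:,0,:],.2)[:,:2]
            rc=cv2.minAreaRect((W*1000).astype(np.float32))
            print('  hole' if hh[3]>=0 else '  outer',np.round(rc[0],1),np.round(rc[1],1),round(rc[2],2))
E
```

```text
scene [320 155  54  32 970] z med 0.19680816037321575 mean [ 0.4444 -0.1966  0.1965]
  outer [ 438.1 -194.1] [131.3 156.2] 85.76
  hole [ 418.4 -197.3] [81.9 77.4] 85.8
scene [ 317  256   66   46 1943] z med 0.19737654396089277 mean [0.4178 0.2197 0.1971]
  outer [411.  218.9] [156.1 128.2] 2.02
  hole [391.7 213.2] [76.1 81.8] 3.35
top [ 195  193   43   48 1226] z med 0.19925218028096792 mean [0.4149 0.211  0.199 ]
  outer [408.6 208.2] [163.1 121.5] 1.92
  hole [391.9 208.3] [77.7 81.3] 2.1
top [330 207  23  21 220] z med 0.19915221963028318 mean [ 0.38   -0.1667  0.1982]
  outer [ 389.8 -177.5] [67.1 70.1] 87.19
```

Request:
arm_command --targets '[[[0,0,-0.04],[10,20,20],1],[[0,0,-0.05],[20,35,15],1],[[0,0,-0.05],[20,40,10],1],[[0,0,-0.05],[20,40,10],1],[[0,0,-0.05],[20,40,10],1],[[0,0,-0.05],[20,40,0],1],[[0,0,-0.05],[20,40,0],1],[[0,0,-0.05],[20,40,0],1]]' --squeeze 10

```text
t: 0.9
eef_pos: [0.445, -0.3105, 0.4696]
ee_rot: [3.141, 0.0, -3.082]
force: [1.4, -0.6, 0.3]
width: 0.0291
```

Request:
arm_command --targets '[[[0,0,-0.02],[0,45,0],1],[[0,0,0],[0,45,0],1],[[0,0,0],[0,45,0],1],[[0,0,0],[0,45,0],1],[[0,0,0],[-5,45,0],1],[[0,0,0],[-10,45,0],1],[[0,0,0],[-10,45,0],1],[[0,0,0],[-10,40,0],1]]'

```text
t: 1.7
eef_pos: [0.4087, 0.0444, 0.4696]
ee_rot: [3.141, 0.0, -3.1]
force: [1.3, 0.1, -0.3]
width: 0.0004
```

```bash
python3 - <<'E'
from station import *
import cv2,numpy as np
s=get_state();print({k:np.round(v,3) for k,v in s.items()})
for n in("wrist","scene","top"):
    c=camera_params(n);p,d=grab_frame(n);cv2.imwrite(f"pics/{n}1.png",p[:,:,::-1]);np.save(f"pics/{n}1.npy",d)
    np.save(f"pics/{n}1c.npy",c,allow_pickle=True)
    if n=="wrist":print(c)
E
```

```text
{'t': np.float64(1.7), 'q': array([ 0.593, -0.138, -0.411, -0.   , -1.297, -2.122]), 'qd': array([ 1.066, -0.142, -0.117,  0.002, -0.025, -1.053]), 'joint_efforts': array([ -7.076, -18.958,  29.527,   6.897,  -0.224,   1.624]), 'eef_pos': array([0.409, 0.044, 0.47 ]), 'ee_rot': array([ 3.141,  0.   , -3.1  ]), 'force': array([ 1.32 ,  0.124, -0.261]), 'moment': array([ 0.047, -0.211,  0.002]), 'width': np.float64(0.0)}
{'mtx': array([[309.70691629,   0.        , 313.15503411],
       [  0.        , 309.70691629, 197.11732862],
       [  0.        ,   0.        ,   1.        ]]), 'eye': array([0.32795472, 0.04075418, 0.44864969]), 'orientation': array([ 2.83708377e+00, -5.59431221e-04,  1.61284270e+00])}
```

View pics/wrist1.png

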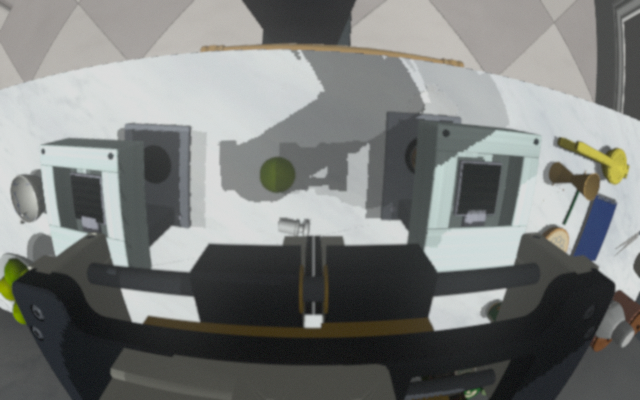

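View pics/scene1.png

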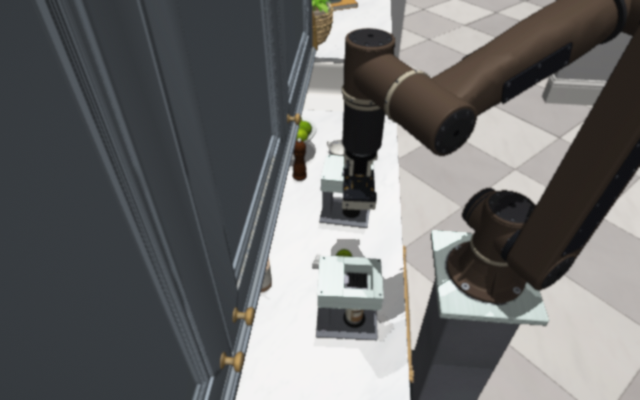

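Request:
arm_command --targets '[[[0,0,0],[-4,40,0],1],[[0,0,0],[-4,40,0],1],[[0,0,0],[-4,40,0],1],[[0,0,0],[-4,30,0],1],[[0,0,0],[-2,15,0],1],[[0,0,0],[0,0,0],1],[[0,0,0],[0,0,0],1]]'

```text
t: 2.55
eef_pos: [0.3919, 0.207, 0.4694]
ee_rot: [-3.141, -0.001, -3.1]
force: [0.7, 0.0, -0.2]
width: 0.0002
```

```bash
python3 - <<'E'
from station import *
import cv2,numpy as np
s=get_state();print({k:np.round(v,4) for k,v in s.items()})
for n in("wrist","scene","top"):
    c=camera_params(n);p,d=grab_frame(n);cv2.imwrite(f"pics/{n}2.png",p[:,:,::-1]);np.save(f"pics/{n}2.npy",d)
    np.save(f"pics/{n}2c.npy",c,allow_pickle=True)
    if n=="wrist":print(c)
p=cv2.imread("pics/wrist2.png")
cv2.imwrite("pics/wrist2z.png",cv2.resize(p[100:300,210:430],None,fx=3,fy=3,interpolation=cv2.INTER_CUBIC)[:600])
E
```

```text
{'t': np.float64(2.55), 'q': array([ 9.3340e-01, -7.5500e-02, -3.5830e-01,  1.0000e-04, -1.2890e+00,
       -2.4628e+00]), 'qd': array([-0.0124, -0.0105, -0.0043,  0.0019,  0.001 , -0.0028]), 'joint_efforts': array([ 6.32600e-01, -2.30549e+01,  3.00636e+01,  7.02800e+00,
       -2.99000e-02, -5.12000e-02]), 'eef_pos': array([0.3919, 0.207 , 0.4694]), 'ee_rot': array([-3.1408e+00, -6.0000e-04, -3.1001e+00]), 'force': array([ 0.7057,  0.0099, -0.2207]), 'moment': array([-0.014 , -0.0161,  0.0103]), 'width': np.float64(0.0002)}
{'mtx': array([[309.70691629,   0.        , 313.15503411],
       [  0.        , 309.70691629, 197.11732862],
       [  0.        ,   0.        ,   1.        ]]), 'eye': array([0.31119958, 0.20340949, 0.44844135]), 'orientation': array([2.83785574e+00, 6.08520253e-04, 1.61227192e+00])}
```

View pics/wrist2.png

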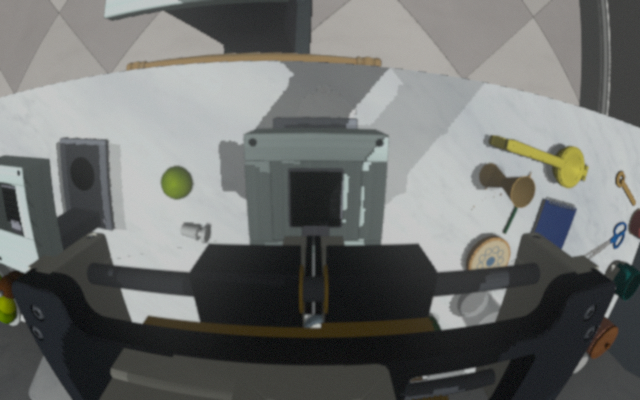

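View pics/wrist2z.png

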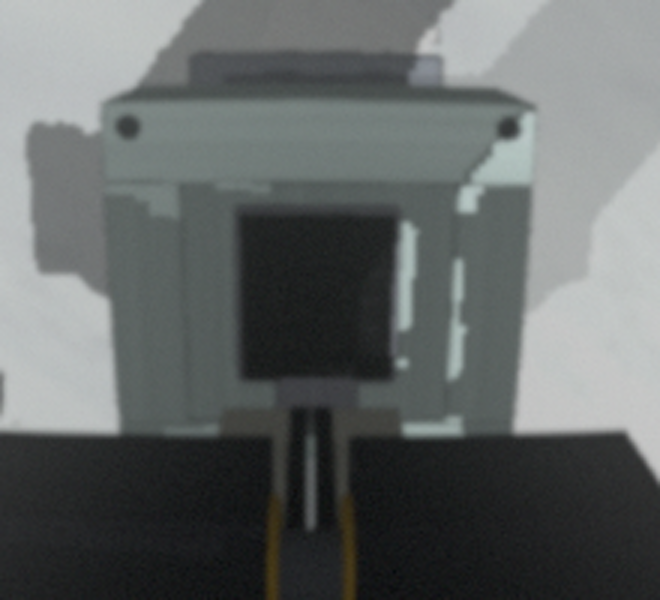

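```bash
cat >> h.py <<'E'
def fray(c,uv):
    K,e,r=cam(c);uv=np.atleast_2d(uv).astype(float)
    x=(uv-[K[0,2],K[1,2]])/K[0,0];t=np.linalg.norm(x,axis=1);s=np.sinc(t/np.pi)
    return np.c_[x*s[:,None],np.cos(t)],e,r
def fplane(c,uv,z):
    d,e,r=fray(c,uv);d=d@r.T;return e+d*((z-e[2])/d[:,2])[:,None]
def fcloud(c,dep):
    v,u=np.mgrid[:dep.shape[0],:dep.shape[1]]
    d,e,r=fray(c,np.c_[u.ravel(),v.ravel()])
    P=(d*(dep.ravel()/d[:,2])[:,None])@r.T+e
    P[dep.ravel()<=0]=np.nan
    return P.reshape(*dep.shape,3)
E
python3 - <<'E'
from h import *
c=np.load("pics/wrist2c.npy",allow_pickle=True).item();d=np.load("pics/wrist2.npy")
z=lambda a:np.array(a)/3.+[210-1/3,100-1/3]
print('screws',fplane(c,z([(127,126),(508,127)]),.2).round(4))
print('win corners nl,nr,fl,fr',fplane(c,z([(185,183),(457,185),(190,422),(450,422)]),.2).round(4))
P=fcloud(c,d)
for u,v in [(260,240),(380,240),(313,160),(300,150),(315,200),(315,185),(313,240),(313,260),(305,250),(250,262),(380,262),(250,300),(120,280)]: print((u,v),P[v,u].round(3))
T=np.array([.3919,.207,.4694])
# top-height pixels
m=(np.abs(P[...,2]-.2)<.008)&(np.abs(P[...,1]-.21)<.1)
m=m.astype(np.uint8)
cs,h=cv2.findContours(m,cv2.RETR_CCOMP,cv2.CHAIN_APPROX_NONE)
for cc,hh in zip(cs,h[0]):
    if len(cc)<40: continue
    W=fplane(c,cc[:,0,:],.2)[:,:2];rc=cv2.minAreaRect((W*1000).astype(np.float32));print(hh[3],np.round(rc[0],1),np.round(rc[1],1),rc[2], W.min(0),W.max(0))
# gripper pts: heights vs tcp
g=(P[...,2]>.23)&np.isfinite(P[...,2]);g[:180]=False
Q=P[g]-T
for lo in range(-180,-60,15):
    s=Q[(Q[:,2]*1000>lo)&(Q[:,2]*1000<=lo+15)]
    if len(s): print(lo,len(s),s.min(0).round(3),s.max(0).round(3))
E
```

```text
screws [[0.3438 0.1548 0.2   ]
 [0.3397 0.2582 0.2   ]]
win corners nl,nr,fl,fr [[0.3592 0.171  0.2   ]
 [0.3566 0.2453 0.2   ]
 [0.4308 0.1724 0.2   ]
 [0.4276 0.2496 0.2   ]]
(260, 240) [0.433 0.16  0.197]
(380, 240) [0.429 0.269 0.196]
(313, 160) [0.358 0.205 0.199]
(300, 150) [0.35  0.194 0.2  ]
(315, 200) [0.397 0.208 0.183]
(315, 185) [0.383 0.208 0.184]
(313, 240) [0.431 0.208 0.196]
(313, 260) [0.449 0.209 0.199]
(305, 250) [0.384 0.202 0.308]
(250, 262) [0.355 0.187 0.373]
(380, 262) [0.354 0.224 0.371]
(250, 300) [0.363 0.188 0.38 ]
(120, 280) [0.367 0.141 0.373]
-1 [439.4 208.4] [21.3  1.8] 2.4003405570983887 [0.42870305 0.2071148 ] [0.45010022 0.20979111]
-1 [383.7 208.3] [ 99.7 119.7] 2.2270383834838867 [0.33261467 0.14717224] [0.43577945 0.26941546]
-180 490 [-0.012 -0.017 -0.179] [-0.008  0.015 -0.165]
-165 387 [-0.011 -0.016 -0.165] [-0.004  0.015 -0.15 ]
-150 322 [-0.011 -0.006 -0.15 ] [-0.008  0.005 -0.136]
-135 252 [ 0.    -0.004 -0.135] [ 0.012  0.004 -0.12 ]
-120 2696 [-0.042 -0.09  -0.12 ] [ 0.035  0.086 -0.105]
-105 18706 [-0.043 -0.096 -0.105] [ 0.036  0.086 -0.09 ]
-90 21711 [-0.043 -0.098 -0.09 ] [ 0.019  0.094 -0.075]
-75 31929 [-0.043 -0.098 -0.075] [ 0.023  0.098 -0.06 ]
```

Request:
arm_command --targets '[[[0,0,0],[1,2,0],1],[[0,0,0],[0,0,-20],1],[[0,0,0],[0,0,-25],1],[[0,0,0],[0,0,-20],1],[[0,0,0],[0,0,-10],1],[[0,0,0],[0,0,-5],1],[[0,0,0],[0,0,0],1],[[0,0,0],[0,0,0],1]]'

```text
t: 3.5
eef_pos: [0.393, 0.2099, 0.3905]
ee_rot: [3.141, 0.001, -3.1]
force: [0.5, 0.4, 0.7]
width: 0.0002
```

```bash
python3 - <<'E'
from station import *
import cv2,numpy as np
s=get_state();print({k:np.round(v,4) for k,v in s.items()})
o=[]
for n in("wrist","scene"):
    p,d=grab_frame(n);p=p[:,:,::-1]
    o.append(cv2.resize(p[100:300,210:430] if n=="wrist" else p[220:340,290:422],(396,360) ,interpolation=cv2.INTER_CUBIC))
cv2.imwrite("pics/c3.png",np.hstack(o))
E
```

```text
{'t': np.float64(3.5), 'q': array([ 9.3590e-01, -1.9200e-02, -4.8900e-01,  4.0000e-04, -1.0997e+00,
       -2.4650e+00]), 'qd': array([ 0.0016, -0.0061,  0.0023, -0.001 ,  0.0041, -0.0006]), 'joint_efforts': array([-4.46000e-02, -2.56493e+01,  2.73247e+01,  6.44290e+00,
       -6.61000e-02,  1.10000e-03]), 'eef_pos': array([0.393 , 0.2099, 0.3905]), 'ee_rot': array([ 3.1409e+00,  1.0000e-03, -3.0997e+00]), 'force': array([0.4976, 0.3514, 0.7239]), 'moment': array([-0.0595, -0.0596,  0.0178]), 'width': np.float64(0.0002)}
```

View pics/c3.png

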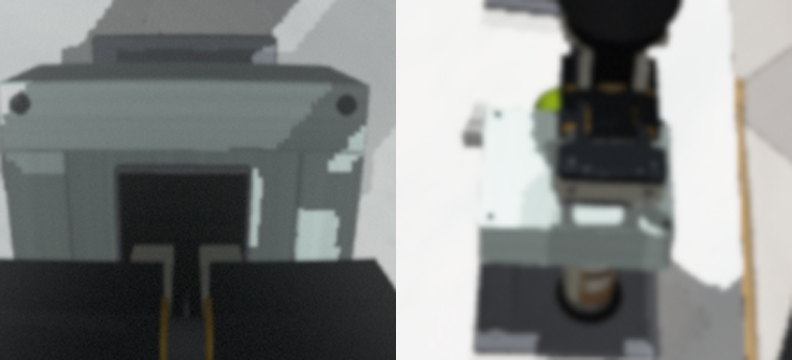

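Request:
arm_command --targets '[[[0,0,0],[0,0,-8],1],[[0,0,0],[0,0,-8],1],[[0,0,0],[0,0,-6],1],[[0,0,0],[0,0,-3],1],[[0,0,0],[0,0,-3],1],[[0,0,0],[0,0,-3],1],[[0,0,0],[0,0,0],1]]'

```text
t: 4.3
eef_pos: [0.3927, 0.2097, 0.3584]
ee_rot: [-3.141, -0.0, -3.1]
force: [-0.3, 0.0, 0.5]
width: 0.0004
```

Request:
arm_command --targets '[[[0,0,0],[0,0,-2],1],[[0,0,0],[0,0,-2],1],[[0,0,0],[0,0,-2],1]]'

```text
t: 4.6
eef_pos: [0.3929, 0.2098, 0.3528]
ee_rot: [3.141, 0.001, -3.1]
force: [-0.1, -0.8, 3.0]
width: 0.0002
```

Request:
arm_command --targets '[[[0,0,0],[0,0,-2],1],[[0,0,0],[0,0,-2],1],[[0,0,0],[0,0,-1],1]]'

```text
t: 4.9
eef_pos: [0.3928, 0.2099, 0.3476]
ee_rot: [3.141, 0.001, -3.1]
force: [1.5, 0.1, 3.3]
width: 0.0007
```

Request:
arm_command --targets '[[[0,0,0],[0,0,-1],1],[[0,0,0],[0,0,-1],1]]'

```text
t: 5.1
eef_pos: [0.3929, 0.21, 0.3461]
ee_rot: [3.141, 0.001, -3.099]
force: [-1.0, -1.3, 11.0]
width: 0.0007
```

Request:
arm_command --targets '[[[0,0,0],[0,0,-1],1],[[0,0,0],[0,0,0],1]]'

```text
t: 5.3
eef_pos: [0.3929, 0.21, 0.3459]
ee_rot: [3.141, 0.001, -3.099]
force: [-3.2, -1.2, 13.4]
width: 0.0006
```

Request:
arm_command --targets '[[[0,0,0],[0,0,-1],1],[[0,0,0],[0,0,0],1]]'

```text
t: 5.5
eef_pos: [0.393, 0.21, 0.3456]
ee_rot: [3.141, 0.002, -3.099]
force: [-5.1, -2.9, 19.4]
width: 0.0007
```

Against the stop (19 N, no further travel). Draw straight back out.

Request:
arm_command --targets '[[[0,0,0],[0,0,4],1],[[0,0,0],[0,0,8],1],[[0,0,0],[0,0,15],1],[[0,0,0],[0,0,20],1],[[0,0,0],[0,0,25],1],[[0,0,0],[0,0,30],1],[[0,0,0],[0,0,25],1],[[0,0,0],[0,0,0],1]]'

```text
t: 6.3
eef_pos: [0.393, 0.21, 0.4739]
ee_rot: [3.138, 0.004, -3.1]
force: [-0.4, -0.6, 0.1]
width: 0.0004
```

```bash
python3 - <<'E'
from station import *
from h import *
s=get_state();print(s["t"],s["eef_pos"],s["force"])
c=camera_params("wrist");p,d=grab_frame("wrist");cv2.imwrite("pics/w4.png",p[:,:,::-1])
P=fcloud(c,d)
m=(np.abs(P[...,0]-.39)<.02)&(np.abs(P[...,1]-.209)<.018)&(P[...,2]<.196)&(P[...,2]>.14)
Q=P[m];A=np.c_[Q[:,0]-.3925,np.ones(len(Q))];k=np.linalg.lstsq(A,Q[:,2],rcond=None)[0];print('pad slope,z',k,len(Q))
c=np.load("pics/wrist2c.npy",allow_pickle=True).item();P=fcloud(c,np.load("pics/wrist2.npy"))
m=(np.abs(P[...,0]-.39)<.02)&(np.abs(P[...,1]-.209)<.018)&(P[...,2]<.196)&(P[...,2]>.14)
Q=P[m];A=np.c_[Q[:,0]-.3925,np.ones(len(Q))];print('before',np.linalg.lstsq(A,Q[:,2],rcond=None)[0])
p,d=grab_frame("scene");cv2.imwrite("pics/s4.png",cv2.resize(p[225:345,280:420,::-1],None,fx=5,fy=5,interpolation=cv2.INTER_CUBIC))
E
```

```text
6.3 [0.39301475 0.21001465 0.47393703] [-0.36155079 -0.59756304  0.10535048]
pad slope,z [0.35227    0.16449104] 1646
before [0.32795298 0.18189449]
```

View pics/w4.png

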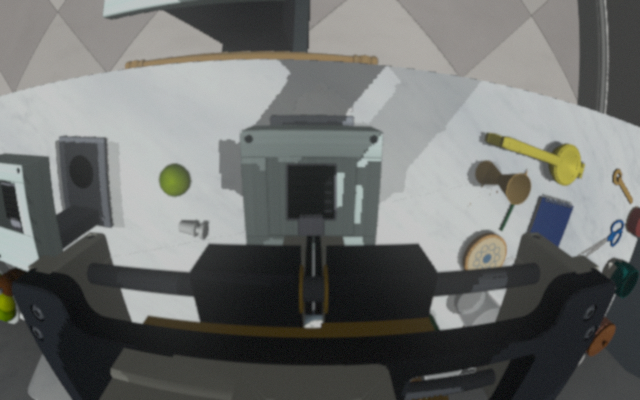

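View pics/s4.png

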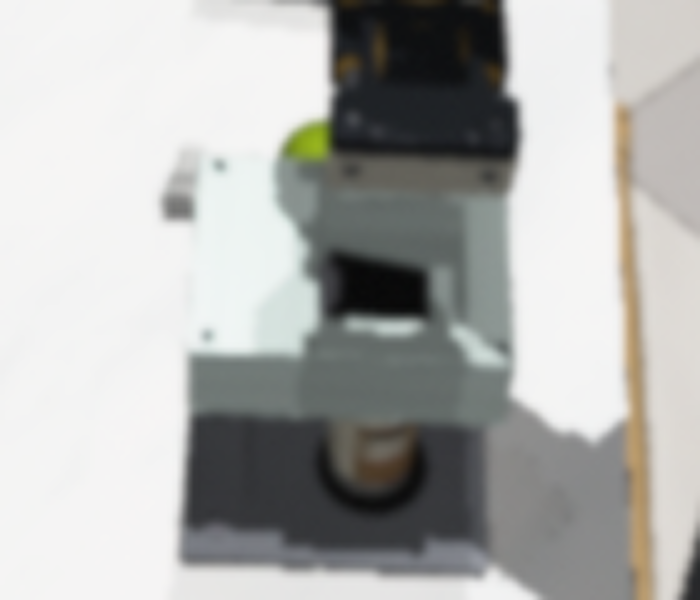

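```bash
python3 - <<'E'
from station import *
from h import *
def go(c,d,t):
    P=fcloud(c,d)
    for x in (.372,.38,.388,.396,.404):
        m=(np.abs(P[...,0]-x)<.004)&(np.abs(P[...,1]-.209)<.015)&(P[...,2]<.195)
        print(t,x,np.median(P[m][:,2]).round(4),m.sum())
c=camera_params("wrist");p,d=grab_frame("wrist");go(c,d,'now')
go(np.load("pics/wrist2c.npy",allow_pickle=True).item(),np.load("pics/wrist2.npy"),'before')
E
```

```text
now 0.372 0.1564 313
now 0.38 0.1618 267
now 0.388 0.1637 274
now 0.396 0.1656 270
now 0.404 0.1679 274
before 0.372 0.1812 517
before 0.38 0.1831 298
before 0.388 0.1833 284
before 0.396 0.1833 286
before 0.404 0.1837 276
```

```bash
python3 -c "
from station import *
print(get_state()['force']);print(job_done())"
```

```text
[ 0.01729446 -0.44708067 -0.76017837]
the job is handed in; nothing more can be done
None
```

I pressed the lever of the left press, the one with the jar, all the way down through its guard window. Then I drew the closed fingertips straight back out and handed the job in at about 6.5 s. The lever was left down.

- **Lever down:** The lever moved under about 3 N. It then stopped, with the force rising to 19 N and almost no further travel.
- **Pad afterwards:** The wrist depth picture showed the pad tilted about 0.25 rad, against 0.26 rad for fully down. It was about 19 mm lower than before, which fits the stop.
- **No contact left:** The final force reading was under 1 N with the fingertips about 95 mm above the guard.
- **Guard, jar and other things:** The approach and withdrawal gave no force that suggested touching either guard. In the pictures the jar, lime half and stopper looked unmoved. I did not measure the empty press, mill or cup again; the arm passed above the empty press at a safe height.
- **A check that disagreed:** My first line fit to the pad gave a slope of 0.35, because rim pixels got into it; the same fit on the earlier picture was off too. Medians taken at separate points across the pad gave the consistent result above.

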